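# Swap the sediment jars on the warming plate without lifting them

## Task

Press the green end of the warming plate's rocker lever down until it snaps over and stays, so that the stop bar sinks. Then swap the batches by sliding every jar upright and without lifting it, so that its settled layers stay undisturbed: each low wide jar out of the coloured rings into any free grey circle, and each tall jar into the ring of its own lid colour. Once all stand in place, press the orange end of the rocker down until it stays, so that the stop bar is up again; leave the other things on the bench alone.

Things in the scene. Friction and masses are not known exactly. Their poses are not given: they have to be found in the camera images.
- plate_centre (a point): centre of the smooth dark flat top (friction 0.35) of the fixed warming plate, 24 mm above the mat; a rail 12 mm high runs round it (inner faces x -115 to 115, y -185 to 173 mm). x points away from the robot's side, y to the left, z up. The stop bar crosses it at y = 0. Grey circles on the right half at y -100 and x -68, 0, 68 mm, where the tall jars start within 13 mm; coloured rings on the left half at y 100 and the same x, in any order; low jars start in two of them
- rocker (a joint): rocker lever at the plate's left end: bar 128 mm long along the plate's x, pivoted midway, green pad at the end nearer the robot, orange at the far end. 0: orange end down, bar up; 0.36 rad: green end down, bar sunk. Resists with about 5 N at a pad, snaps over past half-way and is held; let go earlier it springs back. Pad stroke 17 mm; 10 N reaches the stop
- green_pad (a point): middle of the top of the green pad (34 x 36 mm) of the rocker; pressed straight down it sinks the stop bar. It moves with the rocker
- orange_pad (a point): middle of the top of the orange pad (34 x 36 mm) of the rocker; pressed straight down it raises the stop bar. It moves with the rocker
- stop_bar (a joint): sinking depth of the steel stop bar that crosses the plate in the middle, 214 mm long along the plate's x, 8 mm thick: 0 up (stands 14 mm above the plate and bars the way), 0.018 m sunk 4 mm below the surface so that jars slide over it. Driven by the rocker
- jar_a_mid (a point): tall sample jar with white screw lid, glass body with settled grains, 53 mm in diameter, 68 mm high; point on its axis, half-way up (34 mm above its foot). May be absent
- jar_b_mid (a point): tall sample jar with red screw lid, glass body with settled grains, 53 mm in diameter, 68 mm high; point on its axis, half-way up (34 mm above its foot). May be absent
- jar_c_mid (a point): tall sample jar with blue screw lid, glass body with settled grains, 53 mm in diameter, 68 mm high; point on its axis, half-way up (34 mm above its foot). May be absent
- ring_white_mid (a point): centre of the white painted ring, flat on the plate's left half, outer diameter 68 mm, inner 62 mm: the place of the tall jar with the white lid
- ring_red_mid (a point): centre of the red painted ring, flat on the plate's left half, outer diameter 68 mm, inner 62 mm: the place of the tall jar with the red lid
- ring_blue_mid (a point): centre of the blue painted ring, flat on the plate's left half, outer diameter 68 mm, inner 62 mm: the place of the tall jar with the blue lid
- jar_d_mid (a point): finished sample jar, low and wide, with a white screw lid, 61 mm in diameter, 55 mm high; point on its axis, half-way up (27.5 mm above its foot). Starts in the warm zone. May be absent
- jar_e_mid (a point): finished sample jar, low and wide, with a white screw lid, 61 mm in diameter, 55 mm high; point on its axis, half-way up (27.5 mm above its foot). Starts in the warm zone. May be absent
- circle_near (a point): centre of the thin grey circle nearest the robot's side on the plate's right half, 66 mm in diameter, level with the plate
- circle_mid (a point): centre of the thin grey circle in the middle on the plate's right half, 66 mm in diameter, level with the plate
- circle_far (a point): centre of the thin grey circle farthest from the robot's side on the plate's right half, 66 mm in diameter, level with the plate
- small_beaker: empty glass beaker, 80 x 94 mm, 98 mm high, to the right of the plate; origin at the centre of its underside. Leave alone
- notebook: purple notebook, 210 x 152 x 14 mm, lying to the left of the plate; origin at the centre of its underside. Leave alone

How it is judged:
On the way, in this order (a step that is already met when the one before it is completed fails the run):
1. the rocker is held with its green end down and the stop bar is sunk (value of joint rocker above 0.32 rad and value of joint stop_bar above 0.016 m), for 0.2 s.
2. every tall jar stands inside the ring of its lid colour and every low jar in a grey circle, with the stop bar still sunk (all of step 1 and horizontal distance between jar_a_mid and ring_white_mid below 0.009 m and horizontal distance between jar_b_mid and ring_red_mid below 0.009 m and horizontal distance between jar_c_mid and ring_blue_mid below 0.009 m and (horizontal distance between jar_d_mid and circle_near below 0.009 m or horizontal distance between jar_d_mid and circle_mid below 0.009 m or horizontal distance between jar_d_mid and circle_far below 0.009 m) and (horizontal distance between jar_e_mid and circle_near below 0.009 m or horizontal distance between jar_e_mid and circle_mid below 0.009 m or horizontal distance between jar_e_mid and circle_far below 0.009 m) and linear speed of each of jar_a, jar_b, jar_c, jar_d, jar_e below 0.01 m/s and angle between each of jar_a_mid, jar_b_mid, jar_c_mid, jar_d_mid, jar_e_mid's own z axis and vertical below 0.1 rad and z of each of jar_a_mid, jar_b_mid, jar_c_mid in the frame of plate_centre below 0.038 m and z of each of jar_d_mid, jar_e_mid in the frame of plate_centre below 0.0315 m), for 0.2 s.
3. the rocker is held with its orange end down and the stop bar is up (value of joint rocker below 0.04 rad and value of joint stop_bar below 0.002 m), for 0.2 s.
At the end, for the whole second after the job is handed in: every jar present stands upright and at rest on the plate, the centre of a tall jar within 9 mm of the centre of the ring of its lid colour, that of a low jar within 9 mm of the centre of a grey circle; the rocker is at its orange-end-down stop (under 0.04 rad) and the stop bar is up (within 2 mm) (all of step 3 and horizontal distance between jar_a_mid and ring_white_mid below 0.009 m and horizontal distance between jar_b_mid and ring_red_mid below 0.009 m and horizontal distance between jar_c_mid and ring_blue_mid below 0.009 m and (horizontal distance between jar_d_mid and circle_near below 0.009 m or horizontal distance between jar_d_mid and circle_mid below 0.009 m or horizontal distance between jar_d_mid and circle_far below 0.009 m) and (horizontal distance between jar_e_mid and circle_near below 0.009 m or horizontal distance between jar_e_mid and circle_mid below 0.009 m or horizontal distance between jar_e_mid and circle_far below 0.009 m) and linear speed of each of jar_a, jar_b, jar_c, jar_d, jar_e below 0.01 m/s and angle between each of jar_a_mid, jar_b_mid, jar_c_mid, jar_d_mid, jar_e_mid's own z axis and vertical below 0.1 rad and z of each of jar_a_mid, jar_b_mid, jar_c_mid in the frame of plate_centre below 0.038 m and z of each of jar_d_mid, jar_e_mid in the frame of plate_centre below 0.0315 m); the robot touches nothing.
It fails at once if a jar is lifted off the plate (more than 8 mm) (z of any of jar_a_mid, jar_b_mid, jar_c_mid in the frame of plate_centre above 0.042 m or z of any of jar_d_mid, jar_e_mid in the frame of plate_centre above 0.0355 m).
It fails at once if a jar is tipped (more than 0.45 rad) (angle between any of jar_a_mid, jar_b_mid, jar_c_mid, jar_d_mid, jar_e_mid's own z axis and vertical above 0.45 rad).
It fails at once if the empty beaker or the notebook is pushed aside (more than 30 mm) (distance of any of small_beaker, notebook from where it was at the start of the episode above 0.03 m).
Of jar_a, jar_b, jar_c, jar_d, jar_e only 4 to 5 are there at a start; the rules pass over those that are not, and their reading is None.
At some moment in a run one of jar_a, jar_b, jar_c, jar_d, jar_e may be knocked a few centimetres aside while the robot is not near it.
Once in a run the grip may slacken for a moment while it holds something.
It also fails if it takes over 210 s, if anything falls off the work surface, if the arm or the gripper's body presses on something with over 40 N, if the wrist force passes 120 N, or if a joint passes its speed limit or range.

## Robot

A 6-joint arm with a two-finger parallel gripper is mounted at the origin on a cart in front of the work surface, level with it; the furniture and walls round the work are solid. World frame = base frame: x ahead of the robot, y to its left, z up, the work surface at z = 0. Lengths are in m, angles in rad, forces in N, time in s.
With the tool pointing down it reaches from about 0.35 to 0.875 m from the base axis. Payload 4.2 kg.
Tool frame: the origin (TCP) lies midway between the tips of the shut fingers; the grasp point (between the pads) lies 19 mm behind it; z points along the fingers, y is the line along which they close (so a half turn about z gives the same grasp; the last joint's range is limited). The gripper opens to 87 mm and grips with 3 to 60 N. Pads are 19 mm wide; open, the fingers measure 117 mm over their backs; the gripper's body (75 mm by 190 mm) begins 51 mm behind the grasp point.
Start: joints at [-0.881, 0.385, 0.008, 0, -1.194, -0.259], TCP at [0.261, -0.568, 0.187] pointing down, gripper open.
Joint ranges: [-3.14, 3.14], [-1.21, 2.06], [-1.07, 1.41], [-3.16, 2.05], [-2.99, -0.16], [-3.1, 3.1]. Speed limits (rad/s): [2.79, 2.79, 3.14, 3.14, 3.14, 3.14].

## Interface

Orientations are given as a unit quaternion [w, x, y, z].
In Python, from rig import env, cams gives the robot as it stands.
- The arm moves only by the shell command python3 -m inch 'ROWS'. ROWS is text: rows parted by semicolons, each of 7 numbers parted by spaces: the shift along the tool's x, y, z normalised to -1 to 1, where 1 is 0.25 m, then the turn, a rotation vector about the tool's x, y, z normalised to -1 to 1, where 1 is 60 degrees, then the closure, from -1 (fully open) to 1 (shut), so that 0 is half open. In form: tx ty tz ax ay az claw; .... A call has 1 to 12 rows; each row is the pose to reach, as a shift and turn from the pose commanded when the call began, along the tool's axes at that moment; what a row does not reach only later rows make up. A row lasts 1/10 s, in which the tool goes at most 50 mm and 8.59 degrees, less where a joint would pass 70% of its speed; a pose out of reach is approached as far as the arm can. A call with a number of a shift or a turn outside -1 to 1 is refused whole. A call with a gripper value outside its range is refused whole. The fingers move at their own pace and stop on an object; the grip force is fixed at half the most. Time passes only in rows, so rows that repeat a pose let the fingers close. It gives the time, the measured TCP pose, the force, the opening and the grip force at its end, in the units of the state.
- env.state(): the state, without advancing time (a new reading comes with each control period).
- cams.get_image(name): name is "scene" or "top"; returns a dict with "img" (384x512x3 uint8, red, green, blue), "range_z" (384x512 float32, m along the optical axis (not along the pixel's ray), 0 where there is no reading), "fx", "fy", "cx", "cy" (pixels), "dist" ([k1, k2, p1, p2, k3] as OpenCV has them; the pictures are not rectified), "extrinsics" (4x4, takes a point from world to camera coordinates). Camera axes: x right, y up, looking along -z (the intrinsics and any distortion apply to the point x, -y, -z); pixel columns grow to the right and rows downward; lengths in m; the calibration is good to about 2 mm. A picture is of the moment at which its call begins.
- env.job_done(): hands the job in; it is judged then, once.
The state is a dict: "clock": time; "joint_positions": joint angles; "joint_velocities": joint speeds; "tau": joint torques, N m; "tcp_pos": TCP position; "orientation": TCP orientation; "force": force on the tool from outside, world axes, zero at the start; "moment": the same for the moment, N m; "grip_width": finger opening in m; "gripper_force": force on a finger pad.
Only numpy, scipy, OpenCV 4.12 (cv2) and the standard library are available. Lean on these libraries where they do the work, as an engineer would, in place of code of your own. Each camera call takes 0.05 s, during which the arm holds its last target. There are 200 camera calls.

## Working session

There is one attempt and no reset: what is moved stays moved. The work goes in short steps, Python scripts to look and compute and a shell command to move; the robot and the scene stay as the last step left them, time stands still between calls to the robot, and variables do not carry over. Pictures are saved under pics/ and viewed, at most 14 in all, crops included, and the job is handed in when it is done.

```bash
ls; mkdir -p pics
cat > h.py <<'E'
import numpy as np, cv2
from rig import env, cams
def pix2world(c,u,v,z=None,rng=None):
    K=np.array([[c['fx'],0,c['cx']],[0,c['fy'],c['cy']],[0,0,1]])
    p=cv2.undistortPoints(np.array([[[u,v]]],float),K,np.array(c['dist'],float))[0,0]
    d=np.array([p[0],-p[1],-1.0]); E=np.array(c['extrinsics']); R,t=E[:3,:3],E[:3,3]
    o=-R.T@t; dw=R.T@d
    if z is not None: return o+dw*(z-o[2])/dw[2]
    r=c['range_z'][int(round(v)),int(round(u))] if rng is None else rng
    return o+dw*r
E
python3 - <<'E'
from h import *
for n in ('top','scene'):
    c=cams.get_image(n); E=np.array(c['extrinsics']); print(n,c['fx'],c['cx'],c['dist'],-E[:3,:3].T@E[:3,3])
    cv2.imwrite(f'pics/{n}0.png',cv2.resize(c['img'][:,:,::-1],(800,600),interpolation=cv2.INTER_CUBIC)); np.savez(f'{n}0.npz',**c)
print(env.state())
E
```

```text
pics
top 350.50687547095214 258.1474557114751 [-0.00910328  0.          0.          0.          0.        ] [ 0.29818918 -0.15036687  1.3451796 ]
scene 432.42352594340485 254.97638459857635 [-0.11674324  0.          0.          0.          0.        ] [-0.64623598 -1.02115975  0.69974934]
{'clock': 0.1, 'joint_positions': array([-8.81350938e-01,  3.85502808e-01,  6.78124285e-03, -4.48165311e-04,
       -1.19400791e+00, -2.58607205e-01]), 'joint_velocities': array([ 2.64339252e-05,  2.44308296e-04,  2.29762816e-03,  1.12389963e-03,
       -1.17722587e-03, -1.13128068e-03]), 'tau': array([-5.57064177e-04, -3.91690564e+01,  1.87934071e+01,  4.23190981e+00,
        1.34453489e-02, -8.49202070e-05]), 'tcp_pos': array([ 0.26078927, -0.56732737,  0.18616047]), 'orientation': array([-2.55896269e-04, -2.13676008e-01,  9.76904082e-01,  9.55072678e-04]), 'force': array([ 0.61935682, -0.77803896,  0.35169545]), 'moment': array([0.02509034, 0.0276723 , 0.00398827]), 'gripper_force': 0.0, 'grip_width': 0.08744446832344958}
```

View pics/top0.png

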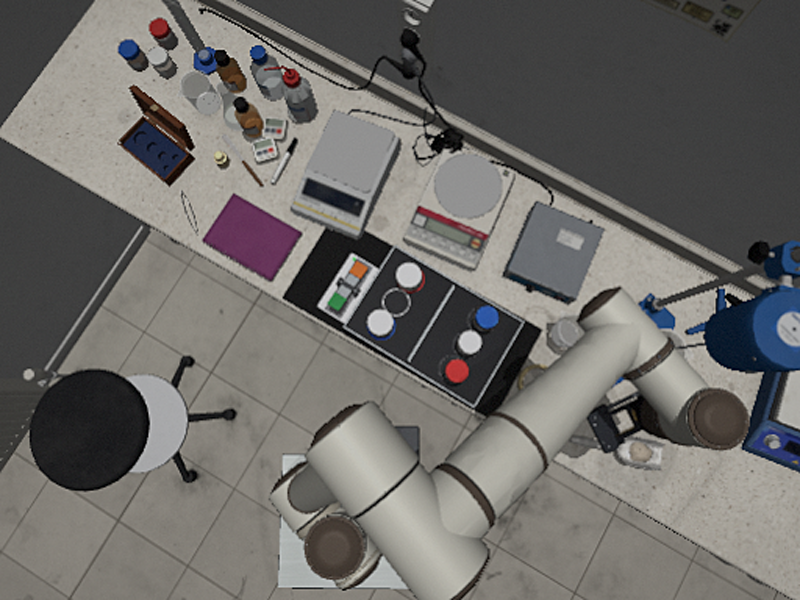

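View pics/scene0.png

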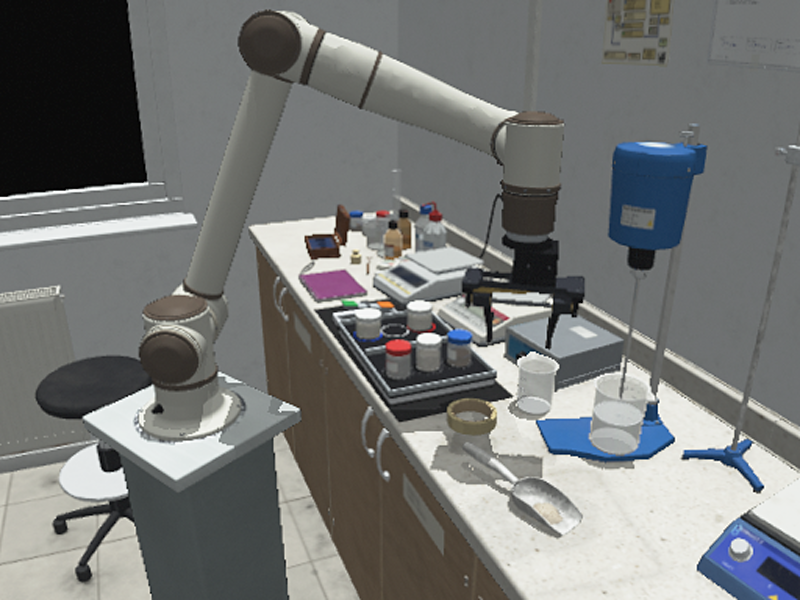

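The top view shows all five jars. Tall red, white and blue stand near, mid and far at (456,370), (469,342) and (486,318). The low jars are on the near (blue) and far (red) rings at (380,322) and (409,275). The white ring is free at (396,302), and the rocker is at (347,286). Next I'll enlarge the plate.

Run:
```python
from h import *
c=dict(np.load('top0.npz'))
im=c['img'][:,:,::-1][140:270,180:350]
cv2.imwrite('pics/crop0.png',cv2.resize(im,None,fx=4.6,fy=4.6,interpolation=cv2.INTER_CUBIC))
for u,v in [(409,275),(380,322),(486,318),(469,342),(456,370),(359,270),(338,299),(420,340)]:
    u,v=u*.64,v*.64; print(pix2world(c,u,v).round(4))
```

```text
[ 0.5667 -0.1472  0.0824]
[ 0.4562 -0.0794  0.0755]
[ 0.4628 -0.3241  0.0945]
[ 0.4076 -0.2839  0.0956]
[ 0.3442 -0.2532  0.0965]
[ 0.5871 -0.0257  0.0463]
[0.5124 0.0212 0.0665]
[ 0.4174 -0.1732  0.039 ]
```

View pics/crop0.png

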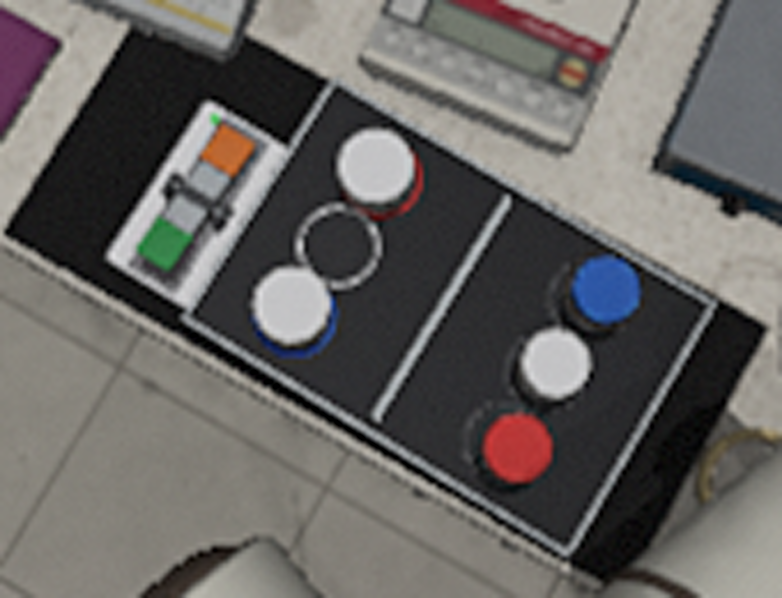

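The enlarged crop shows the rail corners at (335,84), (716,302), (571,550) and (188,318), and the bar ends at (506,200) and (378,415). The white ring is at (339,246), green pad (166,243) and orange pad (228,150). Lids: low far (376,165), low near (292,305), blue (606,290), white (556,363), red (518,448).

```bash
cat >> h.py <<'E'
def crop2full(x,y,o=(180,140),s=4.6): return o[0]+(x+.5)/s-.5,o[1]+(y+.5)/s-.5
E
python3 - <<'E'
from h import *
from scipy.optimize import least_squares
c=dict(np.load('top0.npz'))
W=lambda x,y,z:pix2world(c,*crop2full(x,y),z=z)[:2]
obs=[(335,84,.037,117,175),(716,302,.037,117,-187),(571,550,.037,-117,-187),(188,318,.037,-117,175),(506,200,.039,107,0),(378,415,.039,-107,0),(339,246,.025,0,100)]
P=np.array([W(*o[:3]) for o in obs]); L=np.array([o[3:] for o in obs])/1e3
f=lambda q:(P-(q[:2]+L@np.array([[np.cos(q[2]),np.sin(q[2])],[-np.sin(q[2]),np.cos(q[2])]]))).ravel()
r=least_squares(f,[.45,-.17,-.5]); q=r.x; print(q,(r.fun.reshape(-1,2)*1e3).round(1))
np.save('plate.npy',q)
R=np.array([[np.cos(q[2]),-np.sin(q[2])],[np.sin(q[2]),np.cos(q[2])]])
for n,x,y,z in [('lowfar',376,165,.08),('lownear',292,305,.08),('blue',606,290,.093),('white',556,363,.093),('red',518,448,.093),('green',166,243,.06),('orange',228,150,.048)]:
    w=W(x,y,z); print(n,w.round(4),((w-q[:2])@R*1e3).round(1), pix2world(c,*crop2full(x,y)).round(4))
E
```

```text
[ 0.46016446 -0.20080698 -0.54131758] [[-2.9 -0.2]
 [-0.4 -1.3]
 [ 1.5  0.4]
 [ 1.  -1.3]
 [-3.6  3.3]
 [ 3.5 -1.3]
 [ 0.7  0.4]]
lowfar [ 0.5692 -0.1457] [ 65.1 103.4] [ 0.5694 -0.1457  0.0793]
lownear [ 0.4563 -0.0792] [-66.  102.2] [ 0.4568 -0.0789  0.0756]
blue [ 0.4662 -0.3255] [  69.4 -103.7] [ 0.4661 -0.3254  0.0939]
white [ 0.4091 -0.2853] [ -0.2 -98.7] [ 0.4088 -0.285   0.0958]
red [ 0.3436 -0.2548] [ -72.  -106.4] [ 0.3435 -0.2546  0.0963]
green [0.5094 0.0244] [-73.8 218.4] [0.509  0.024  0.0623]
orange [ 0.589  -0.0236] [ 19.1 218.2] [ 0.5896 -0.0233  0.0452]
```

```bash
cat >> h.py <<'E'
from scipy.spatial.transform import Rotation as Ro
q=np.load('plate.npy'); R2=np.array([[np.cos(q[2]),-np.sin(q[2])],[np.sin(q[2]),np.cos(q[2])]])
def to_plate(w): return (np.asarray(w)[:2]-q[:2])@R2
def to_world(p): return q[:2]+R2@np.asarray(p)
Rt=Ro.from_matrix(np.array([[-np.cos(q[2]),-np.sin(q[2]),0],[-np.sin(q[2]),np.cos(q[2]),0],[0,0,-1]]).T.T)
def where(*t):
    s=env.state(); o=np.roll(s['orientation'],-1); Rc=Ro.from_quat(o)
    print('t',round(s['clock'],2),'plate mm',(to_plate(s['tcp_pos'])*1e3).round(1),'z',s['tcp_pos'][2].round(4),'F',s['force'].round(1),'w',round(s['grip_width'],4),'gf',round(s['gripper_force'],1),'turn/60',((Rc.inv()*Rt).as_rotvec()/np.radians(60)).round(4),'j',s['joint_positions'].round(2))
    for a in t:
        w=to_world(np.array(a[:2])/1e3); d=np.r_[w,a[2]/1e3]-s['tcp_pos']
        print(a,'shift/0.25',(Rc.inv().apply(d)/.25).round(4))
E
python3 - <<'E'
from h import *
print(Rt.as_matrix().round(2))
where((-74,218,180),(-20,-100,210))
c=dict(np.load('top0.npz'))
im=c['range_z']; 
H={}
v,u=np.mgrid[130:280,170:390]
for vv,uu in zip(v.ravel(),u.ravel()):
    if c['range_z'][vv,uu]>0:
        w=pix2world(c,uu,vv); p=to_plate(w)*1e3
        k=(int(p[0]//20)*20,int(p[1]//20)*20); H[k]=max(H.get(k,0),w[2]*1e3)
for x in range(160,-181,-20): print(x,[int(H.get((x,y),-1)) for y in range(340,-341,-20)])
E
```

```text
[[-0.86  0.52  0.  ]
 [ 0.52  0.86  0.  ]
 [ 0.    0.   -1.  ]]
t 0.1 plate mm [  18.  -416.9] z 0.1862 F [ 0.6 -0.8  0.4] w 0.0874 gf 0.0 turn/60 [ 0.0017 -0.001   0.9282] j [-0.88  0.39  0.01 -0.   -1.19 -0.26]
(-74, 218, 180) shift/0.25 [-1.8902  1.7352  0.0279]
(-20, -100, 210) shift/0.25 [-0.9612  0.8401 -0.0938]
160 [-1, -1, -1, 63, 64, 7, 4, 5, 3, 49, 52, 48, 49, 48, 47, 47, 48, 45, 46, 38, 5, 4, 6, 5, 5, 4, 5, 5, 5, 7, 100, 97, 92, 38, 58]
140 [-1, 58, 61, 61, 58, 6, 5, 3, 5, 41, 42, 45, 45, 42, 42, 36, 33, 25, 18, 4, 6, 4, 5, 3, 6, 5, 3, 5, 5, 7, 99, 8, 12, 9, 48]
120 [55, 57, 56, 53, 53, 5, 5, 7, 4, 5, 17, 5, 4, 6, 3, 4, 5, 6, 5, 4, 7, 4, 5, 4, 10, 5, 10, 9, 4, 5, 98, 99, 9, 7, 5]
100 [51, 49, 49, 48, 49, 6, 6, 6, 6, 41, 39, 42, 40, 41, 40, 42, 40, 42, 45, 43, 42, 40, 43, 43, 42, 41, 41, 42, 559, 10, 5, 99, 100, 98, -1]
80 [45, 46, 43, 42, 43, 8, 6, 6, 7, 39, 32, 82, 88, 84, 30, 29, 30, 41, 43, 33, 31, 31, 100, 99, 95, 30, 31, 42, 572, 570, 5, 4, 6, 4, -1]
60 [32, 31, 23, 6, 7, 6, 7, 8, 6, 40, 32, 84, 87, 85, 84, 30, 30, 40, 41, 30, 30, 92, 101, 98, 100, 34, 32, 545, 572, 5
[... 994 characters left out ...]
, 639, 642, 638, 623, 590, -1, -1, -1]
-100 [6, 7, 8, 9, 22, 28, 70, 70, 29, 38, 30, 84, 87, 84, 86, 31, 32, 42, 43, 31, 30, 29, 97, 97, 98, 608, 645, 651, 650, 646, 627, -1, -1, -1, -1]
-120 [6, 6, 6, 7, 8, 28, 29, 27, 30, 42, 43, 42, 41, 42, 39, 38, 38, 42, 40, 41, 39, 40, 44, 40, 36, 644, 656, 660, 659, 651, 626, 0, 0, 0, 0]
-140 [5, 7, 7, 6, 6, 9, 5, 7, 6, 24, 32, 40, 37, 42, 39, 37, 36, 36, 39, 44, 42, 38, 39, 42, 40, 661, 669, 671, 663, 652, 0, 0, 0, 0, 0]
-160 [2, 0, 0, 0, 0, 0, 0, 0, 0, 0, 0, 2, 0, 0, 0, 0, 0, 0, 0, 0, 0, 0, 0, 0, 653, 671, 672, 671, 0, 0, 0, 0, 0, 0, 0]
-180 [0, 0, 0, 0, 0, 0, 0, 0, 0, 0, 0, 0, 0, 0, 0, 0, 0, 0, 0, 0, 0, 0, 0, 0, 663, 671, 0, 0, 0, 0, 0, 0, 0, 0, 0]
```

```bash
python3 -m inch '-0.1 0.1 -0.1 0 0 0.1 1; -0.3 0.25 -0.1 0 0 0.25 1; -0.45 0.4 -0.1 0 0 0.4 1; -0.6 0.55 -0.1 0 0 0.55 1; -0.75 0.68 -0.1 0 0 0.7 1; -0.9 0.78 -0.1 0 0 0.82 1; -0.96 0.84 -0.1 0 0 0.928 1; -0.96 0.84 -0.1 0 0 0.928 1; -0.96 0.84 -0.1 0 0 0.928 1; -0.96 0.84 -0.1 0 0 0.928 1'; python3 -c "
from h import *
where((-74,218,100))"
```

```text
clock: 1.1
tcp_pos: [0.3913, -0.2767, 0.212]
orientation: [-0.0, 0.266, 0.964, -0.0]
force: [-0.8, -0.1, -0.1]
grip_width: 0.0149
gripper_force: 0.0
t 1.1 plate mm [ -20.  -100.5] z 0.212 F [-0.8 -0.1 -0.1] w 0.0149 gf 0.0 turn/60 [-0.0002 -0.0005  0.0022] j [-0.28  0.12 -0.29  0.   -1.16 -1.83]
(-74, 218, 100) shift/0.25 [0.213  1.2747 0.4478]
```

```bash
python3 -m inch '0.05 0.2 0.05 0 0 0 1; 0.1 0.4 0.1 0 0 0 1; 0.15 0.6 0.1 0 0 0 1; 0.2 0.8 0.1 0 0 0 1; 0.21 0.95 0.1 0 0 0 1; 0.21 1 0.1 0 0 0 1; 0.21 1 0.1 0 0 0 1' >/dev/null;  python3 -m inch '0 0.15 0.1 0 0 0 1; 0 0.27 0.2 0 0 0 1; 0 0.27 0.35 0 0 0 1;0 0.27 0.35 0 0 0 1;0 0.27 0.35 0 0 0 1'; python3 -c "
from h import *
where((-74,218,66),(-74,218,45))"
```

```text
clock: 2.3
tcp_pos: [0.5096, 0.0205, 0.0998]
orientation: [-0.001, 0.268, 0.963, -0.001]
force: [-0.9, -0.2, 0.9]
grip_width: 0.0008
gripper_force: 0.0
t 2.3 plate mm [-71.7 215.1] z 0.0998 F [-0.9 -0.2  0.9] w 0.0008 gf 0.0 turn/60 [-0.0019 -0.0006 -0.0011] j [ 0.36  0.28 -0.39  0.   -0.9  -2.47]
(-74, 218, 66) shift/0.25 [0.0092 0.0117 0.1352]
(-74, 218, 45) shift/0.25 [0.0091 0.0118 0.2192]
```

```bash
python3 -m inch '0.01 0.01 0.08 0 0 0 1; 0.01 0.01 0.13 0 0 0 1; 0.01 0.01 0.16 0 0 0 1; 0.01 0.01 0.18 0 0 0 1; 0.01 0.01 0.2 0 0 0 1; 0.01 0.01 0.21 0 0 0 1;0.01 0.01 0.21 0 0 0 1'
```

```text
clock: 3.0
tcp_pos: [0.5091, 0.0257, 0.0472]
orientation: [0.0, 0.267, 0.964, -0.0]
force: [-0.1, 0.0, -0.6]
grip_width: 0.0004
gripper_force: 0.0
```

```bash
python3 -m inch '0 0 0.01 0 0 0 1; 0 0 0.02 0 0 0 1; 0 0 0.02 0 0 0 1'
```

```text
clock: 3.3
tcp_pos: [0.5088, 0.0258, 0.0419]
orientation: [-0.0, 0.267, 0.964, -0.0]
force: [-0.9, 0.3, 0.6]
grip_width: 0.0003
gripper_force: 0.0
```

```bash
python3 -m inch '0 0 0.01 0 0 0 1; 0 0 0.02 0 0 0 1; 0 0 0.02 0 0 0 1;0 0 0.02 0 0 0 1'
python3 - <<'E'
from h import *
c=cams.get_image('scene'); cv2.imwrite('pics/s1.png',cv2.resize(c['img'][:,:,::-1][180:270,190:320],(780,540),interpolation=cv2.INTER_CUBIC))
E
```

```text
clock: 3.7
tcp_pos: [0.509, 0.0258, 0.037]
orientation: [-0.0, 0.267, 0.964, -0.0]
force: [1.1, -0.2, 0.2]
grip_width: 0.0009
gripper_force: 0.0
```

View pics/s1.png

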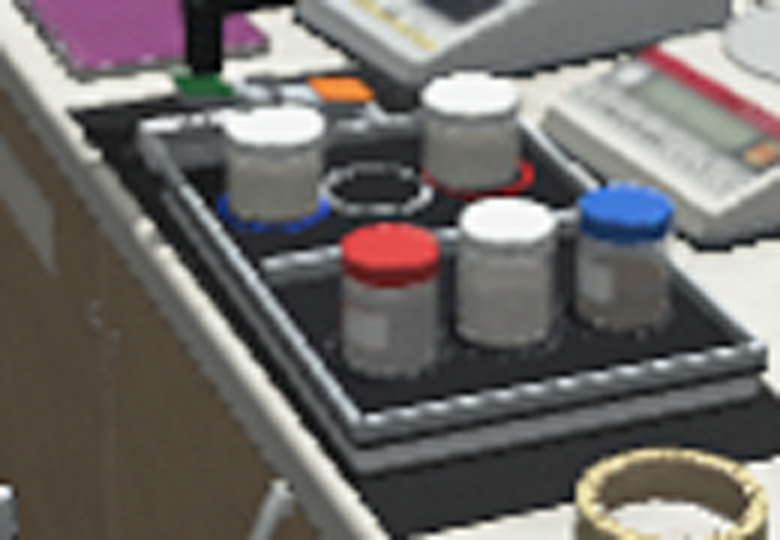

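The scene crop shows the fingertip at the green pad (205,85). The bar line is still faintly visible at (300,262), so I'll check the pad heights by depth.

Run:
```python
from h import *
c0=dict(np.load('scene0.npz')); c=cams.get_image('scene')
cv2.imwrite('pics/cmp.png',np.vstack([cv2.resize(k['img'][:,:,::-1][185:235,190:310],(720,300),interpolation=cv2.INTER_CUBIC) for k in (c0,c)]))
t=cams.get_image('top'); t0=dict(np.load('top0.npz'))
for x,y in [(228,150),(235,140),(166,243),(196,205)]:
    u,v=crop2full(x,y); print([np.round(pix2world(k,u,v),4) for k in (t0,t)])
for p in [(-90,0),(-50,0),(0,0),(50,0)]:pass
```

```text
[array([ 0.5896, -0.0233,  0.0452]), array([ 0.5899, -0.0232,  0.0438])]
[array([ 0.5969, -0.0295,  0.0503]), array([ 0.5976, -0.0292,  0.0472])]
[array([0.509 , 0.024 , 0.0623]), array([ 0.4781, -0.0015,  0.2504])]
[array([0.542 , 0.0014, 0.0528]), array([ 0.5066, -0.0206,  0.2406])]
```

View pics/cmp.png

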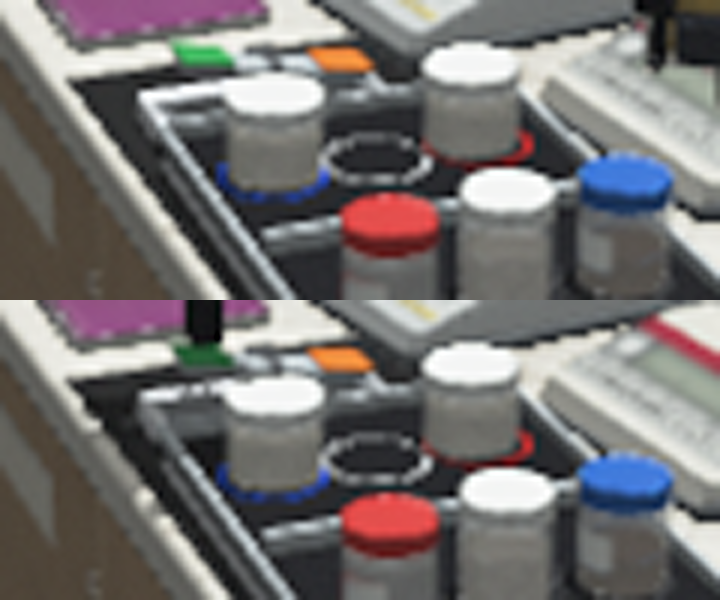

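Both frames show the same rocker pose, with the finger tip at crop (205,345), at or behind the pad, so nothing was pressed. I'll project the TCP and pad into the scene picture.

```bash
cat >> h.py <<'E'
def proj(c,P):
    E=np.array(c['extrinsics']); p=E[:3,:3]@np.asarray(P)+E[:3,3]
    K=np.array([[c['fx'],0,c['cx']],[0,c['fy'],c['cy']],[0,0,1]])
    return cv2.projectPoints(np.array([[p[0],-p[1],-p[2]]]),np.zeros(3),np.zeros(3),K,np.array(c['dist'],float))[0].ravel()
E
python3 - <<'E'
from h import *
c=cams.get_image('scene'); s=env.state(); print(s['tcp_pos'],s['force'],s['tau'].round(1))
for z in (.037,.062,.08): print(z,proj(c,[*s['tcp_pos'][:2],z]))
print('pad read', pix2world(c,190+205/6,185+55/6), 'depth finger', pix2world(c,190+205/6,185+20/6),pix2world(c,190+205/6,185+35/6))
c0=dict(np.load('scene0.npz'))
# green pixels centroid both cams
for n,k in (('scene0',c0),('scene',c),('top0',dict(np.load('top0.npz'))),('top',cams.get_image('top'))):
    h=cv2.cvtColor(k['img'],cv2.COLOR_RGB2HSV); 
    for nm,lo,hi in (('g',(45,120,40),(80,255,255)),('o',(8,180,120),(18,255,255))):
        m=cv2.inRange(h,lo,hi); n_,l,st,ce=cv2.connectedComponentsWithStats(m)
        i=1+np.argmax(st[1:,4]); rz=np.median(k['range_z'][l==i]); print(n,nm,st[i],ce[i].round(1),pix2world(k,*ce[i],rng=rz).round(4),to_plate(pix2world(k,*ce[i],rng=rz)).round(4))
E
```

```text
[0.50912797 0.02582357 0.03725767] [0.6068409  0.41982653 0.47220474] [  0.  -32.5  13.6   3.   -0.1   0. ]
0.037 [223.65992671 199.55966884]
0.062 [223.49548407 193.64370563]
0.08 [223.37677605 189.34203552]
pad read [0.5018514  0.01581509 0.06469833] depth finger [0.50112947 0.01435195 0.08949114] [0.50283545 0.01623774 0.07814938]
scene0 g [219 193  10   3  24] [223.5 194. ] [0.5029 0.0202 0.0639] [-0.0773  0.2114]
scene0 o [242 193  10   4  25] [246.6 194.3] [ 0.5888 -0.0251  0.0464] [0.0197 0.2169]
scene g [220 192   8   4  23] [223.3 193.8] [0.5019 0.0205 0.0651] [-0.0783  0.2112]
scene o [242 193   9   4  24] [246.4 194.2] [ 0.5857 -0.0267  0.048 ] [0.0179 0.2139]
top0 g [210 188  12  11  74] [215.4 192.7] [0.5077 0.0249 0.0637] [-0.0755  0.218 ]
top0 o [224 168  11  10  63] [229.2 172.3] [ 0.589  -0.0236  0.0459] [0.0191 0.2183]
top g [226 165   2   2   3] [226.3 165.7] [ 0.6199 -0.0101  0.0259] [0.0386 0.2458]
top o [224 168  11  10  63] [229.2 172.3] [ 0.5888 -0.0237  0.0468] [0.019  0.2181]
```

```bash
python3 - <<'E'
from h import *
c=dict(np.load('scene0.npz')); t=np.array([0.2608,-0.5673,0.1862]); y=np.array([-.417,.909,0])
for s in (-.05,.05): print(proj(c,t+s*y)*1.5625)
s=env.state(); print(s['tcp_pos'],s['orientation'],s['joint_positions'].round(3))
E
python3 -m inch '0 0 0.02 0 0 0 1; 0 0 0.02 0 0 0 1'
python3 - <<'E'
from h import *
c=cams.get_image('scene'); cv2.imwrite('pics/s2.png',cv2.resize(c['img'][:,:,::-1][160:220,195:275],(800,600),interpolation=cv2.INTER_CUBIC))
E
```

```text
[546.27109738 364.79643618]
[485.86390645 358.58532012]
[0.50912406 0.02581795 0.03722969] [9.02939420e-05 2.67224171e-01 9.63634386e-01 6.02444091e-05] [ 0.37   0.359 -0.468  0.    -0.744 -2.481]
clock: 4.15
tcp_pos: [0.5086, 0.0257, 0.0315]
orientation: [-0.0, 0.267, 0.964, -0.0]
force: [0.5, -0.2, 0.5]
grip_width: 0.0008
gripper_force: 0.0
```

View pics/s2.png

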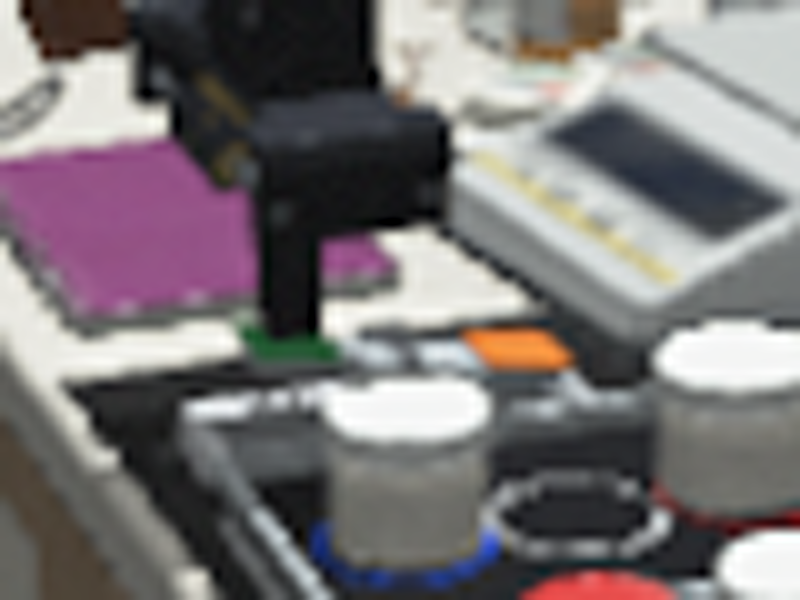

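The tip sits at crop (291,340), i.e. z≈0.062, although the reported TCP is 0.0315. The real tip is therefore about 28 mm above the reported TCP and only now touching the pad. I'll keep pressing in small steps.

```bash
python3 -m inch '0 0 0.01 0 0 0 1; 0 0 0.02 0 0 0 1; 0 0 0.02 0 0 0 1'; python3 -m inch '0 0 0.01 0 0 0 1; 0 0 0.02 0 0 0 1; 0 0 0.02 0 0 0 1'
```

```text
clock: 4.5
tcp_pos: [0.5089, 0.0259, 0.0269]
orientation: [-0.0, 0.267, 0.964, -0.0]
force: [-0.5, 0.6, 2.5]
grip_width: 0.0003
gripper_force: 1.0
clock: 4.8
tcp_pos: [0.5088, 0.0256, 0.0215]
orientation: [-0.0, 0.267, 0.964, -0.0]
force: [-0.0, -0.4, 0.5]
grip_width: 0.0004
gripper_force: 0.0
```

```bash
python3 -m inch '0 0 0.01 0 0 0 1; 0 0 0.02 0 0 0 1; 0 0 0.02 0 0 0 1'; python3 -m inch '0 0 0.01 0 0 0 1; 0 0 0.02 0 0 0 1; 0 0 0.02 0 0 0 1'
python3 - <<'E'
from h import *
t=cams.get_image('top')
h=cv2.cvtColor(t['img'],cv2.COLOR_RGB2HSV)
m=cv2.inRange(h,(8,180,120),(18,255,255)); n_,l,st,ce=cv2.connectedComponentsWithStats(m)
i=1+np.argmax(st[1:,4]); print(st[i],pix2world(t,*ce[i],rng=np.median(t['range_z'][l==i])).round(4))
E
```

```text
clock: 5.1
tcp_pos: [0.5087, 0.0257, 0.0167]
orientation: [-0.0, 0.267, 0.964, -0.0]
force: [-1.7, -0.6, -0.4]
grip_width: 0.0002
gripper_force: 0.0
clock: 5.4
tcp_pos: [0.5095, 0.0258, 0.0142]
orientation: [0.001, 0.267, 0.964, -0.0]
force: [-4.8, 0.2, 13.1]
grip_width: 0.0005
gripper_force: 7.3
[224 167   7  10  27] [ 0.5871 -0.016   0.0633]
```

The orange pad rose to 0.063 and the tool met the end stop at 13 N, so the rocker has flipped. The contact height also confirms an offset of about 31 mm between the real tips and the reported TCP. Now I'll retreat, check the latch and go over the white jar.

```bash
python3 -m inch '0 0 -0.1 0 0 0 1; 0 0 -0.3 0 0 0 1; 0 0 -0.5 0 0 0 1; 0 -0.2 -0.6 0 0 0 -0.5; -0.1 -0.4 -0.6 0 0 0 -1; -0.2 -0.6 -0.6 0 0 0 -1; -0.3 -0.8 -0.6 0 0 0 -1; -0.3 -1 -0.6 0 0 0 -1; -0.3 -1 -0.6 0 0 0 -1' >/dev/null
python3 - <<'E'
from h import *
where((0,-99,120))
t=cams.get_image('top'); np.savez('top1.npz',**t)
h=cv2.cvtColor(t['img'],cv2.COLOR_RGB2HSV)
for nm,lo,hi in (('g',(45,120,40),(80,255,255)),('o',(8,180,120),(18,255,255))):
    m=cv2.inRange(h,lo,hi); n_,l,st,ce=cv2.connectedComponentsWithStats(m)
    i=1+np.argmax(st[1:,4]); print(nm,pix2world(t,*ce[i],rng=np.median(t['range_z'][l==i])).round(4))
cv2.imwrite('pics/t1.png',cv2.resize(t['img'][:,:,::-1][140:270,180:350],None,fx=4.6,fy=4.6,interpolation=cv2.INTER_CUBIC))
E
```

```text
t 6.35 plate mm [  0.1 -33.9] z 0.1618 F [-0.1 -0.1 -0.8] w 0.0407 gf 0.0 turn/60 [-0.0004 -0.0007 -0.0031] j [-0.15  0.19 -0.33  0.   -1.05 -1.96]
(0, -99, 120) shift/0.25 [-0.0004 -0.2605  0.1674]Traceback (most recent call last):
  File "<stdin>", line 7, in <module>
    return _wrapfunc(a, 'argmax', axis=axis, out=out, **kwds)
    return bound(*args, **kwds)
ValueError: attempt to get argmax of an empty sequence
```

```bash
python3 -m inch '0 -0.1 0 0 0 0 -1; 0 -0.2 0 0 0 0 -1; 0 -0.26 0.1 0 0 0 -1; 0 -0.26 0.17 0 0 0 -1; 0 -0.26 0.17 0 0 0 -1;0 -0.26 0.17 0 0 0 -1;0 -0.26 0.17 0 0 0 -1'
python3 - <<'E'
from h import *
where((0,-99,10))
c=cams.get_image('scene'); s=env.state()
cv2.imwrite('pics/s3.png',cv2.resize(c['img'][:,:,::-1][150:270,180:340],(800,600),interpolation=cv2.INTER_CUBIC))
for dz in (0,.031):
  for dy in (-.05,.05):
    p=proj(c,s['tcp_pos']+[*(R2@[0,dy]),dz]); print(dz,dy,(p-[180,150])*5)
E
```

```text
clock: 7.1
tcp_pos: [0.4122, -0.2829, 0.1207]
orientation: [0.001, 0.267, 0.964, -0.0]
force: [0.7, -0.5, 0.4]
grip_width: 0.0864
gripper_force: 0.0
t 7.1 plate mm [  1.2 -95. ] z 0.1207 F [ 0.7 -0.5  0.4] w 0.0864 gf 0.0 turn/60 [0.0002 0.002  0.0013] j [-0.28  0.23 -0.39  0.   -0.94 -1.84]
(0, -99, 10) shift/0.25 [ 0.0057 -0.0159  0.4429]
0 -0.05 [502.07146164 319.99675437]
0 0.05 [440.80611008 261.38065537]
0.031 -0.05 [503.33887098 275.25234907]
0.031 0.05 [441.47224969 218.7849601 ]
```

View pics/s3.png

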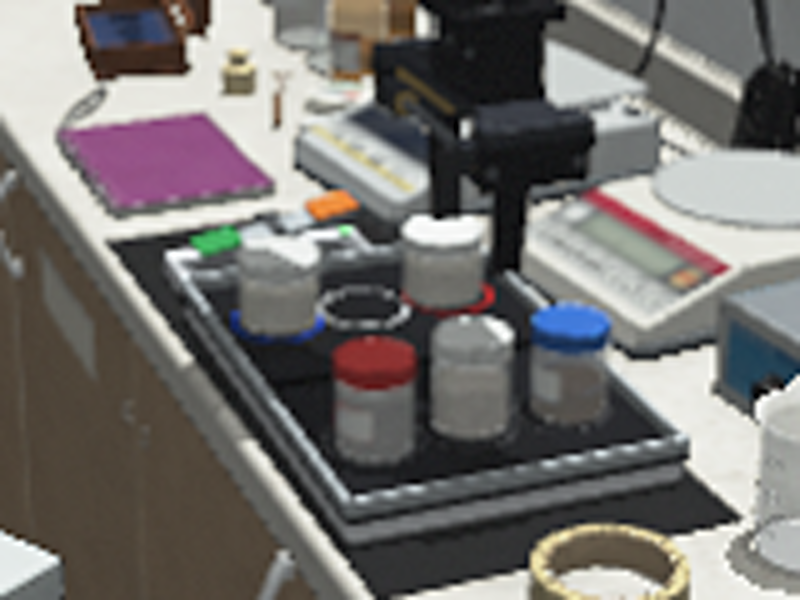

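The picture confirms it: green is down at (215,240), orange up at (333,205), and the bar has gone. The right fingertip ends near (508,268), which fits the 31–34 mm offset. Next I grasp the white tall jar.

```bash
python3 -m inch '0.006 -0.016 0.1 0 0 0 -1; 0.006 -0.016 0.2 0 0 0 -1; 0.006 -0.016 0.3 0 0 0 -1; 0.006 -0.016 0.36 0 0 0 -1; 0.006 -0.016 0.41 0 0 0 -1;0.006 -0.016 0.443 0 0 0 -1;0.006 -0.016 0.443 0 0 0 -1;0.006 -0.016 0.443 0 0 0 -0.2;0.006 -0.016 0.443 0 0 0 0;0.006 -0.016 0.443 0 0 0 0.5;0.006 -0.016 0.443 0 0 0 1;0.006 -0.016 0.443 0 0 0 1'; python3 -m inch '0 0 0 0 0 0 1;0 0 0 0 0 0 1;0 0 0 0 0 0 1';python3 - <<'E'
from h import *
where((0,100,10))
E
```

```text
clock: 8.35
tcp_pos: [0.4079, -0.2855, 0.0092]
orientation: [0.0, 0.267, 0.964, 0.0]
force: [0.3, 2.0, -1.0]
grip_width: 0.055
gripper_force: 0.5
clock: 8.65
tcp_pos: [0.4081, -0.2855, 0.0092]
orientation: [0.0, 0.267, 0.964, -0.0]
force: [0.7, 1.9, 3.0]
grip_width: 0.0504
gripper_force: 30.0
t 8.65 plate mm [ -1.  -99.4] z 0.0092 F [0.7 1.9 3. ] w 0.0504 gf 30.0 turn/60 [0.0001 0.0005 0.0005] j [-0.28  0.39 -0.52  0.   -0.66 -1.83]
(0, 100, 10) shift/0.25 [-0.0044  0.7977 -0.0032]
```

```bash
python3 -m inch '0 0.05 0 0 0 0 1; 0 0.12 0 0 0 0 1; 0 0.2 0 0 0 0 1; 0 0.28 0 0 0 0 1; 0 0.36 0 0 0 0 1; 0 0.44 0 0 0 0 1; 0 0.52 0 0 0 0 1; 0 0.6 0 0 0 0 1; 0 0.68 0 0 0 0 1; 0 0.74 0 0 0 0 1; 0 0.78 0 0 0 0 1; 0 0.798 0 0 0 0 1';python3 - <<'E'
from h import *
where((0,100,10))
E
```

```text
clock: 9.85
tcp_pos: [0.5108, -0.114, 0.0092]
orientation: [-0.0, 0.267, 0.964, -0.0]
force: [-2.6, -3.9, 5.6]
grip_width: 0.0509
gripper_force: 30.0
t 9.85 plate mm [ -1.4 100.5] z 0.0092 F [-2.6 -3.9  5.6] w 0.0509 gf 30.0 turn/60 [-0.0006 -0.0001  0.0014] j [ 0.09  0.42 -0.46  0.   -0.69 -2.2 ]
(0, 100, 10) shift/0.25 [-0.0055 -0.002  -0.0034]
```

```bash
python3 -m inch '0 0 0 0 0 0 0.2; 0 0 0 0 0 0 -1; 0 0 0 0 0 0 -1; 0 0 0 0 0 0 -1; 0 0 -0.05 0 0 0 -1; 0 0 -0.2 0 0 0 -1; 0 0 -0.4 0 0 0 -1; 0 0 -0.6 0 0 0 -1; 0 -0.1 -0.6 0 0 0 -1; 0 -0.25 -0.6 0 0 0 -1; 0 -0.4 -0.6 0 0 0 -1; 0 -0.4 -0.6 0 0 0 -1'
cat >> h.py <<'E'
def cloud(name):
    c=cams.get_image(name); K=np.array([[c['fx'],0,c['cx']],[0,c['fy'],c['cy']],[0,0,1]])
    v,u=np.mgrid[0:384,0:512]; r=c['range_z']
    p=cv2.undistortPoints(np.stack([u,v],-1).reshape(-1,1,2).astype(float),K,np.array(c['dist'],float)).reshape(384,512,2)
    E=np.array(c['extrinsics']); X=np.stack([p[...,0]*r,-p[...,1]*r,-r],-1)
    W=(X-E[:3,3])@E[:3,:3]; P=(W[...,:2]-q[:2])@R2*1e3
    ok=(r>0)&(abs(P[...,0])<113)&(P[...,1]>-183)&(P[...,1]<171)
    return c,P,W[...,2]*1e3,ok
def measure(name='scene',zt=95,zl=81):
    c,P,Z,ok=cloud(name); hsv=cv2.cvtColor(c['img'],cv2.COLOR_RGB2HSV); out=[]; ex=np.zeros_like(ok)
    for kind,z0,R in (('tall',zt,26.5),('low',zl,30.5)):
        m=(ok&(abs(Z-z0)<5)&~ex).astype(np.uint8); n,l,st,ce=cv2.connectedComponentsWithStats(m,connectivity=4)
        for i in range(1,n):
            if st[i,4]<40: continue
            s=l==i; pts=P[s].astype(np.float32); (cx,cy),rad=cv2.minEnclosingCircle(pts)
            if rad<15: continue
            h=np.median(hsv[s],0); col='white' if h[1]<70 else ('red' if h[0]<15 or h[0]>165 else 'blue')
            md=np.median(pts,0)
            if kind=='tall': ex|=np.hypot(P[...,0]-cx,P[...,1]-cy)<34
            out.append((kind,col)); print(kind,col,'centre',round(cx,1),round(cy,1),'r',round(rad,1),'n',st[i,4],'med',md.round(1),'z',np.median(Z[s]).round(1))
E
python3 - <<'E'
from h import *
measure(); measure('top'); where((65,103,120))
E
```

```text
clock: 11.05
tcp_pos: [0.4565, -0.2024, 0.1586]
orientation: [-0.001, 0.269, 0.963, 0.0]
force: [0.1, 0.7, -0.9]
grip_width: 0.0868
gripper_force: 0.0
tall white centre -3.3 100.3 r 28.8 n 78 med [-2.5 95.6] z 94.0
tall blue centre 67.7 -104.5 r 26.9 n 100 med [  67.6 -107. ] z 94.1
tall red centre -71.9 -106.6 r 30.2 n 110 med [ -74.9 -109. ] z 94.1
low white centre 60.4 103.2 r 33.1 n 95 med [62.1 99.8] z 81.1
low white centre -68.3 101.0 r 34.0 n 102 med [-69.   98.1] z 80.8
tall blue centre 70.0 -106.3 r 26.1 n 97 med [  78.1 -114.7] z 93.9
tall red centre -72.4 -108.2 r 26.0 n 163 med [ -72.5 -107.9] z 94.0
low white centre -66.4 101.1 r 30.5 n 205 med [-66.8 101.3] z 80.6
t 11.15 plate mm [-1.4 -0.8] z 0.1587 F [0.8 0.7 0.3] w 0.0868 gf 0.0 turn/60 [ 0.0002 -0.0001 -0.0017] j [-0.09  0.2  -0.33 -0.   -1.04 -2.03]
(65, 103, 120) shift/0.25 [-0.265   0.4158  0.1549]
```

```bash
python3 -m inch '-0.1 0.15 0 0 0 0 -1; -0.2 0.3 0 0 0 0 -1; -0.265 0.415 0 0 0 0 -1; -0.265 0.415 0.15 0 0 0 -1; -0.265 0.415 0.3 0 0 0 -1; -0.265 0.415 0.42 0 0 0 -1;-0.265 0.415 0.5 0 0 0 -1;-0.265 0.415 0.56 0 0 0 -1;-0.265 0.415 0.607 0 0 0 -1;-0.265 0.415 0.607 0 0 0 -1;-0.265 0.415 0.607 0 0 0 0;-0.265 0.415 0.607 0 0 0 1'; python3 -m inch '0 0 0 0 0 0 1;0 0 0 0 0 0 1;0 0 0 0 0 0 1';python3 - <<'E'
from h import *
where((65,0,7),(0,-100,7))
E
```

```text
clock: 12.35
tcp_pos: [0.5702, -0.1452, 0.0082]
orientation: [0.001, 0.267, 0.964, 0.0]
force: [-0.6, -0.4, -0.1]
grip_width: 0.0782
gripper_force: 0.0
clock: 12.65
tcp_pos: [0.5696, -0.1455, 0.0079]
orientation: [0.001, 0.267, 0.964, 0.0]
force: [-0.4, 0.1, 2.7]
grip_width: 0.0577
gripper_force: 30.2
t 12.65 plate mm [ 65.3 103.8] z 0.0079 F [-0.4  0.1  2.7] w 0.0577 gf 30.2 turn/60 [0.0004 0.001  0.0005] j [ 0.03  0.51 -0.3   0.   -0.76 -2.14]
(65, 0, 7) shift/0.25 [ 0.0014 -0.4151  0.0033]
(0, -100, 7) shift/0.25 [ 0.2616 -0.815   0.0029]
```

```bash
python3 -m inch '0 -0.04 0 0 0 0 1; 0 -0.1 0 0 0 0 1; 0 -0.17 0 0 0 0 1; 0 -0.24 0 0 0 0 1; 0 -0.31 0 0 0 0 1; 0 -0.37 0 0 0 0 1; 0 -0.41 0 0 0 0 1; 0.05 -0.415 0 0 0 0 1; 0.12 -0.415 0 0 0 0 1; 0.19 -0.415 0 0 0 0 1; 0.24 -0.415 0 0 0 0 1; 0.26 -0.415 0 0 0 0 1'; python3 -c "
from h import *
measure(); where((0,-100,8))"
```

```text
clock: 13.85
tcp_pos: [0.4594, -0.2021, 0.0078]
orientation: [0.001, 0.267, 0.964, -0.0]
force: [2.0, -1.8, 4.3]
grip_width: 0.0576
gripper_force: 30.2
tall blue centre 67.2 -106.5 r 29.1 n 98 med [  67.2 -105.4] z 93.8
tall red centre -75.0 -105.3 r 28.8 n 109 med [ -73.9 -108.7] z 94.2
low white centre -67.0 102.5 r 33.5 n 105 med [-69.7  97.8] z 81.0
low white centre -2.5 -7.8 r 39.3 n 72 med [-13.8 -14.6] z 81.1
t 13.9 plate mm [-0.5 -1.4] z 0.0078 F [ 0.  -0.3  7.9] w 0.0576 gf 30.3 turn/60 [-0.0003  0.0007 -0.    ] j [-0.09  0.39 -0.52  0.   -0.66 -2.02]
(0, -100, 8) shift/0.25 [-0.002  -0.3943 -0.0008]
```

```bash
python3 -m inch '0 -0.05 0 0 0 0 1; 0 -0.12 0 0 0 0 1; 0 -0.19 0 0 0 0 1; 0 -0.26 0 0 0 0 1; 0 -0.33 0 0 0 0 1; 0 -0.38 0 0 0 0 1; 0 -0.394 0 0 0 0 1; 0 -0.394 0 0 0 0 1; 0 -0.394 0 0 0 0 1'; python3 -c "
from h import *
where((0,-100,8))"; python3 -m inch '0 0 0 0 0 0 0.1; 0 0 0 0 0 0 -1; 0 0 0 0 0 0 -1; 0 0 0 0 0 0 -1; 0 0 -0.05 0 0 0 -1; 0 0 -0.2 0 0 0 -1; 0 0 -0.4 0 0 0 -1; 0 0 -0.6 0 0 0 -1; 0 0.1 -0.6 0 0 0 -1; 0 0.25 -0.6 0 0 0 -1; 0 0.4 -0.6 0 0 0 -1; 0 0.4 -0.6 0 0 0 -1'; python3 -c "
from h import *
measure(); measure('top');where((-72,-107,120))"
```

```text
clock: 14.8
tcp_pos: [0.4096, -0.2867, 0.0078]
orientation: [0.0, 0.267, 0.964, -0.0]
force: [-0.2, -1.5, 6.6]
grip_width: 0.0582
gripper_force: 30.3
t 14.8 plate mm [  0.9 -99.7] z 0.0078 F [-0.2 -1.5  6.6] w 0.0582 gf 30.3 turn/60 [-0.0006  0.0011 -0.0001] j [-0.28  0.39 -0.52  0.   -0.66 -1.83]
(0, -100, 8) shift/0.25 [ 0.0036 -0.0011 -0.0009]
clock: 16.0
tcp_pos: [0.4619, -0.197, 0.1566]
orientation: [-0.0, 0.265, 0.964, 0.0]
force: [-0.2, 0.0, 0.3]
grip_width: 0.0869
gripper_force: 0.0
tall white centre -0.4 99.3 r 28.7 n 76 med [-3.8 97.3] z 94.3
tall blue centre 69.6 -103.1 r 27.6 n 100 med [  66.6 -107. ] z 94.2
tall red centre -72.6 -104.1 r 29.3 n 111 med [ -74.4 -108.6] z 93.8
low white centre -68.4 102.3 r 31.9 n 108 med [-70.4  98. ] z 81.2
low white centre -1.2 -99.9 r 32.6 n 139 med [  -3. -103.] z 81.0
tall blue centre 69.2 -106.5 r 26.4 n 105 med [  74.4 -113.3] z 93.9
tall red centre -72.7 -107.8 r 26.2 n 163 med [ -73.1 -107.2] z 93.8
low white centre -66.8 101.4 r 30.4 n 205 med [-67.1 100.9] z 80.3
low white centre -1.0 -102.7 r 30.3 n 118 med [  -8.1 -113.1] z 80.5
t 16.1 plate mm [-0.9  1.7] z 0.1564 F [ 0.6  0.7 -0.1] w 0.0869 gf 0.0 turn/60 [-0.0007 -0.0021  0.0017] j [-0.08  0.2  -0.33 -0.   -1.04 -2.03]
(-72, -107, 120) shift/0.25 [ 0.285  -0.4342  0.1466]
```

```bash
python3 -m inch '0.1 -0.15 0 0 0 0 -1; 0.2 -0.3 0 0 0 0 -1; 0.286 -0.434 0 0 0 0 -1; 0.286 -0.434 0.15 0 0 0 -1; 0.286 -0.434 0.3 0 0 0 -1; 0.286 -0.434 0.42 0 0 0 -1;0.286 -0.434 0.5 0 0 0 -1;0.286 -0.434 0.55 0 0 0 -1;0.286 -0.434 0.586 0 0 0 -1;0.286 -0.434 0.586 0 0 0 -1;0.286 -0.434 0.586 0 0 0 0;0.286 -0.434 0.586 0 0 0 1'; python3 -m inch '0 0 0 0 0 0 1;0 0 0 0 0 0 1;0 0 0 0 0 0 1;0 0 0 0 0 0 1';python3 - <<'E'
from h import *
where((-72,0,10),(68,0,10),(68,100,10))
E
```

```text
clock: 17.3
tcp_pos: [0.3442, -0.2561, 0.0114]
orientation: [0.001, 0.267, 0.964, -0.0]
force: [0.7, 0.6, 0.9]
grip_width: 0.0779
gripper_force: 0.0
clock: 17.7
tcp_pos: [0.344, -0.2558, 0.011]
orientation: [0.0, 0.267, 0.964, -0.0]
force: [1.1, 0.6, 1.8]
grip_width: 0.0509
gripper_force: 30.0
t 17.7 plate mm [ -71.2 -106.9] z 0.011 F [1.1 0.6 1.8] w 0.0509 gf 30.0 turn/60 [0.0002 0.0007 0.0005] j [-0.26  0.29 -0.69  0.   -0.59 -1.85]
(-72, 0, 10) shift/0.25 [0.0029 0.4278 0.0039]
(68, 0, 10) shift/0.25 [-0.5571  0.4275  0.0043]
(68, 100, 10) shift/0.25 [-0.5573  0.8275  0.0044]
```

```bash
python3 -m inch '0 0.05 0 0 0 0 1; 0 0.12 0 0 0 0 1; 0 0.19 0 0 0 0 1; 0 0.26 0 0 0 0 1; 0 0.33 0 0 0 0 1; 0 0.39 0 0 0 0 1; 0 0.425 0 0 0 0 1; -0.05 0.428 0 0 0 0 1; -0.12 0.428 0 0 0 0 1; -0.19 0.428 0 0 0 0 1; -0.26 0.428 0 0 0 0 1; -0.33 0.428 0 0 0 0 1'; python3 -m inch '-0.07 0 0 0 0 0 1; -0.14 0 0 0 0 0 1; -0.2 0 0 0 0 0 1; -0.23 0 0 0 0 0 1; -0.23 0.05 0 0 0 0 1; -0.23 0.12 0 0 0 0 1; -0.23 0.19 0 0 0 0 1; -0.23 0.26 0 0 0 0 1; -0.23 0.33 0 0 0 0 1; -0.23 0.38 0 0 0 0 1; -0.23 0.4 0 0 0 0 1; -0.23 0.4 0 0 0 0 1'; python3 -c "
from h import *
measure(); where((68,100,10))"
```

```text
clock: 18.9
tcp_pos: [0.4683, -0.2067, 0.011]
orientation: [-0.002, 0.267, 0.964, -0.0]
force: [-3.3, 2.1, 8.3]
grip_width: 0.0504
gripper_force: 30.0
clock: 20.1
tcp_pos: [0.5714, -0.149, 0.0108]
orientation: [0.001, 0.267, 0.964, 0.001]
force: [0.4, 1.1, 2.7]
grip_width: 0.0503
gripper_force: 30.0
tall white centre 2.0 99.1 r 30.3 n 80 med [-3.  97.4] z 94.0
tall blue centre 70.4 -102.9 r 31.3 n 96 med [  67.3 -106.9] z 94.3
low white centre -67.6 104.6 r 32.6 n 102 med [-69.1  97.9] z 80.9
low white centre -2.5 -99.3 r 32.5 n 137 med [  -3.5 -104.1] z 80.9
t 20.15 plate mm [ 68.8 101.3] z 0.0108 F [-0.3  1.5  2.9] w 0.0508 gf 30.0 turn/60 [0.0017 0.0013 0.0006] j [ 0.02  0.51 -0.29 -0.   -0.77 -2.13]
(68, 100, 10) shift/0.25 [ 0.0032 -0.0051  0.0032]
```

Release the red jar, back off, measure, then fetch the near low jar.

```bash
python3 -m inch '0 0 0 0 0 0 0.1; 0 0 0 0 0 0 -1; 0 0 0 0 0 0 -1; 0 0 0 0 0 0 -1; 0 0 -0.05 0 0 0 -1; 0 0 -0.2 0 0 0 -1; 0 0 -0.4 0 0 0 -1; 0 0 -0.6 0 0 0 -1; 0.1 -0.1 -0.6 0 0 0 -1; 0.2 -0.25 -0.6 0 0 0 -1; 0.27 -0.4 -0.6 0 0 0 -1; 0.27 -0.4 -0.6 0 0 0 -1'; python3 -c "
from h import *
measure(); measure('top');where((-66.5,101.5,8))"
```

```text
clock: 21.35
tcp_pos: [0.4567, -0.2027, 0.1619]
orientation: [-0.0, 0.269, 0.963, 0.0]
force: [0.7, -0.2, -0.6]
grip_width: 0.0872
gripper_force: 0.0
tall red centre 64.9 97.1 r 28.7 n 72 med [65.4 92.4] z 94.3
tall white centre 1.0 98.3 r 30.0 n 78 med [-3.1 96.8] z 93.8
tall blue centre 65.8 -103.4 r 28.5 n 99 med [  66.2 -107.2] z 94.0
low white centre -67.5 102.5 r 32.5 n 105 med [-68.5  98.5] z 81.0
low white centre -0.8 -100.0 r 33.6 n 138 med [  -3.1 -105.3] z 81.2
tall blue centre 69.2 -105.9 r 26.1 n 89 med [  77.4 -115.3] z 93.9
low white centre -66.4 101.3 r 30.4 n 204 med [-66.6 100.4] z 80.9
low white centre -1.8 -103.8 r 29.9 n 96 med [ -12.5 -115.9] z 80.8
t 21.45 plate mm [ 1.  -0.8] z 0.1619 F [ 0.  -0.1  0.2] w 0.0867 gf 0.0 turn/60 [ 0.0007  0.0019 -0.0009] j [-0.09  0.2  -0.33  0.   -1.05 -2.02]
(-66.5, 101.5, 8) shift/0.25 [0.2716 0.4084 0.6154]
```

```bash
python3 -m inch '0.1 0.15 0 0 0 0 -1; 0.2 0.3 0 0 0 0 -1; 0.272 0.409 0 0 0 0 -1; 0.272 0.409 0.15 0 0 0 -1; 0.272 0.409 0.3 0 0 0 -1; 0.272 0.409 0.42 0 0 0 -1;0.272 0.409 0.52 0 0 0 -1;0.272 0.409 0.58 0 0 0 -1;0.272 0.409 0.615 0 0 0 -1;0.272 0.409 0.615 0 0 0 -1;0.272 0.409 0.615 0 0 0 0;0.272 0.409 0.615 0 0 0 1'; python3 -m inch '0 0 0 0 0 0 1;0 0 0 0 0 0 1;0 0 0 0 0 0 1;0 0 0 0 0 0 1';python3 - <<'E'
from h import *
where((-68,-100,8)); measure()
E
```

```text
clock: 22.65
tcp_pos: [0.4564, -0.0785, 0.0078]
orientation: [0.001, 0.267, 0.964, 0.0]
force: [0.1, -1.0, -0.1]
grip_width: 0.0779
gripper_force: 0.0
clock: 23.05
tcp_pos: [0.4562, -0.0785, 0.0076]
orientation: [0.001, 0.267, 0.964, 0.0]
force: [-0.2, 1.0, 4.2]
grip_width: 0.058
gripper_force: 31.8
t 23.05 plate mm [-66.4 102.8] z 0.0076 F [-0.2  1.   4.2] w 0.058 gf 31.8 turn/60 [0.0013 0.0015 0.0006] j [ 0.18  0.34 -0.61  0.   -0.62 -2.29]
(-68, -100, 8) shift/0.25 [ 0.0068 -0.8111 -0.0027]
tall red centre 65.9 96.1 r 27.4 n 69 med [64.7 95. ] z 94.2
tall blue centre 68.5 -102.5 r 28.7 n 99 med [  68.  -107.4] z 94.0
low white centre -74.8 97.9 r 43.2 n 57 med [-81.9  85.3] z 80.8
low white centre -1.5 -99.1 r 34.1 n 140 med [  -3.1 -103.9] z 80.8
```

```bash
python3 -m inch '0 -0.05 0 0 0 0 1; 0 -0.12 0 0 0 0 1; 0 -0.19 0 0 0 0 1; 0 -0.26 0 0 0 0 1; 0.005 -0.33 0 0 0 0 1; 0.01 -0.4 0 0 0 0 1; 0.014 -0.47 0 0 0 0 1; 0.014 -0.54 0 0 0 0 1; 0.014 -0.61 0 0 0 0 1; 0.014 -0.68 0 0 0 0 1; 0.014 -0.74 0 0 0 0 1; 0.014 -0.78 0 0 0 0 1'; python3 -m inch '0 -0.02 0 0 0 0 1; 0 -0.031 0 0 0 0 1; 0 -0.031 0 0 0 0 1;  0 -0.031 0 0 0 0 1'; python3 -c "
from h import *
where((-70,-100,8))"; python3 -m inch '0 0 0 0 0 0 0.1; 0 0 0 0 0 0 -1; 0 0 0 0 0 0 -1; 0 0 0 0 0 0 -1; 0 0 -0.05 0 0 0 -1; 0 0 -0.2 0 0 0 -1; 0 0 -0.4 0 0 0 -1; 0 0 -0.6 0 0 0 -1; -0.1 0.1 -0.6 0 0 0 -1; -0.2 0.25 -0.6 0 0 0 -1; -0.28 0.4 -0.6 0 0 0 -1; -0.28 0.4 -0.6 0 0 0 -1'; python3 -c "
from h import *
measure(); measure('top');where((69,-105,10))"
```

```text
clock: 24.3
tcp_pos: [0.3523, -0.2451, 0.0076]
orientation: [0.001, 0.268, 0.964, 0.0]
force: [1.6, 3.8, 5.0]
grip_width: 0.0581
gripper_force: 31.8
clock: 24.7
tcp_pos: [0.3484, -0.2516, 0.0076]
orientation: [0.001, 0.267, 0.964, -0.0]
force: [1.1, -0.9, 5.7]
grip_width: 0.0582
gripper_force: 31.8
t 24.7 plate mm [ -69.6 -101.2] z 0.0076 F [ 1.1 -0.9  5.7] w 0.0582 gf 31.8 turn/60 [0.0001 0.0021 0.0001] j [-0.24  0.3  -0.69  0.   -0.58 -1.87]
(-70, -100, 8) shift/0.25 [ 0.0016  0.0046 -0.0017]
clock: 25.9
tcp_pos: [0.4627, -0.1994, 0.1563]
orientation: [0.0, 0.266, 0.964, 0.0]
force: [-0.3, -0.1, -0.4]
grip_width: 0.087
gripper_force: 0.0
tall red centre 64.5 95.0 r 27.9 n 69 med [64.5 96.4] z 94.0
tall white centre -2.3 100.4 r 28.7 n 75 med [-4.7 97.8] z 94.0
tall blue centre 67.5 -101.6 r 28.6 n 99 med [  67.6 -107.5] z 93.7
low white centre -0.7 -102.1 r 34.3 n 136 med [  -2.8 -105. ] z 81.0
low white centre -71.9 -101.2 r 33.0 n 143 med [ -72.9 -105. ] z 80.9
tall blue centre 69.4 -105.9 r 26.3 n 102 med [  77.5 -113.2] z 94.1
low white centre -1.3 -103.4 r 29.7 n 111 med [ -10.8 -114.2] z 80.9
low white centre -69.7 -104.7 r 30.3 n 223 med [ -70.2 -104.8] z 80.6
t 26.0 plate mm [-1.3 -0.2] z 0.1558 F [-0.2  0.3  0.1] w 0.087 gf 0.0 turn/60 [-0.0008 -0.0025  0.0014] j [-0.09  0.2  -0.34 -0.   -1.04 -2.02]
(69, -105, 10) shift/0.25 [-0.282 -0.419  0.583]
```

```bash
python3 -m inch '-0.1 -0.15 0 0 0 0 -1; -0.2 -0.3 0 0 0 0 -1; -0.282 -0.419 0 0 0 0 -1; -0.282 -0.419 0.15 0 0 0 -1; -0.282 -0.419 0.3 0 0 0 -1; -0.282 -0.419 0.42 0 0 0 -1;-0.282 -0.419 0.5 0 0 0 -1;-0.282 -0.419 0.55 0 0 0 -1;-0.282 -0.419 0.583 0 0 0 -1;-0.282 -0.419 0.583 0 0 0 -1;-0.282 -0.419 0.583 0 0 0 0;-0.282 -0.419 0.583 0 0 0 1'; python3 -m inch '0 0 0 0 0 0 1;0 0 0 0 0 0 1;0 0 0 0 0 0 1;0 0 0 0 0 0 1';python3 - <<'E'
from h import *
where((69,0,10),(-68,0,10),(-68,100,10)); measure()
E
```

```text
clock: 27.2
tcp_pos: [0.4667, -0.3275, 0.0123]
orientation: [0.001, 0.267, 0.964, -0.0]
force: [0.9, -0.7, 1.6]
grip_width: 0.0777
gripper_force: 0.0
clock: 27.6
tcp_pos: [0.4662, -0.3271, 0.0115]
orientation: [0.0, 0.267, 0.964, 0.0]
force: [1.0, 0.6, 1.3]
grip_width: 0.0505
gripper_force: 30.0
t 27.6 plate mm [  70.2 -105.1] z 0.0115 F [1.  0.6 1.3] w 0.0505 gf 30.0 turn/60 [0.0002 0.0006 0.0004] j [-0.33  0.48 -0.35 -0.   -0.75 -1.78]
(69, 0, 10) shift/0.25 [0.0048 0.4204 0.0059]
(-68, 0, 10) shift/0.25 [0.5528 0.4207 0.0056]
(-68, 100, 10) shift/0.25 [0.5526 0.8207 0.0057]
tall red centre 64.9 96.9 r 27.0 n 55 med [60.3 96.4] z 94.1
tall white centre -2.3 98.7 r 30.3 n 79 med [-2.8 97.4] z 94.2
tall blue centre 56.5 -97.1 r 35.0 n 41 med [  54.5 -110.1] z 93.9
low white centre -1.8 -101.1 r 32.6 n 134 med [  -3.6 -104.9] z 81.0
low white centre -72.0 -104.1 r 32.7 n 144 med [ -71.7 -107.1] z 80.8
```

```bash
python3 -m inch '0 0.05 0 0 0 0 1; 0 0.12 0 0 0 0 1; 0 0.19 0 0 0 0 1; 0 0.26 0 0 0 0 1; 0 0.33 0 0 0 0 1; 0 0.39 0 0 0 0 1; 0 0.42 0 0 0 0 1; 0.05 0.42 0 0 0 0 1; 0.12 0.42 0 0 0 0 1; 0.19 0.42 0 0 0 0 1; 0.26 0.42 0 0 0 0 1; 0.33 0.42 0 0 0 0 1'; python3 -c "
from h import *
where((-68,0,10),(-68,100,10))"; python3 -m inch '0.07 0 0 0 0 0 1; 0.14 0 0 0 0 0 1; 0.2 0 0 0 0 0 1; 0.223 0 0 0 0 0 1; 0.223 0.05 0 0 0 0 1; 0.223 0.12 0 0 0 0 1; 0.223 0.19 0 0 0 0 1; 0.223 0.26 0 0 0 0 1; 0.223 0.33 0 0 0 0 1; 0.223 0.38 0 0 0 0 1; 0.223 0.4 0 0 0 0 1; 0.223 0.4 0 0 0 0 1'; python3 -c "
from h import *
measure(); where((-68,100,10))"
```

```text
clock: 28.85
tcp_pos: [0.45, -0.1943, 0.0115]
orientation: [0.001, 0.267, 0.964, 0.0]
force: [0.8, -1.0, 1.9]
grip_width: 0.05
gripper_force: 30.0
t 28.85 plate mm [-12.1   0.4] z 0.0115 F [ 0.8 -1.   1.9] w 0.05 gf 30.0 turn/60 [0.001  0.0023 0.0005] j [-0.08  0.37 -0.54  0.   -0.65 -2.04]
(-68, 0, 10) shift/0.25 [ 0.2237 -0.0014  0.0053]
(-68, 100, 10) shift/0.25 [0.2235 0.3986 0.0058]
clock: 30.05
tcp_pos: [0.4539, -0.0794, 0.0114]
orientation: [0.0, 0.267, 0.964, 0.0]
force: [0.3, 2.4, 6.0]
grip_width: 0.0505
gripper_force: 30.0
tall red centre 66.0 94.6 r 27.3 n 74 med [63.9 93. ] z 94.4
low white centre -3.1 -99.5 r 33.5 n 140 med [  -2.9 -106. ] z 80.9
low white centre -70.8 -105.2 r 31.9 n 142 med [ -72.7 -105.7] z 81.0
t 30.1 plate mm [-67.9 100.8] z 0.0114 F [-0.5  2.4  5.6] w 0.0506 gf 30.0 turn/60 [0.0009 0.0005 0.0007] j [ 0.18  0.33 -0.61 -0.   -0.63 -2.29]
(-68, 100, 10) shift/0.25 [ 0.0005 -0.0031  0.0057]
```

```bash
python3 -m inch '0 0 0 0 0 0 0.1; 0 0 0 0 0 0 -1; 0 0 0 0 0 0 -1; 0 0 0 0 0 0 -1; 0 0 -0.05 0 0 0 -1; 0 0 -0.2 0 0 0 -1; 0 0 -0.4 0 0 0 -1; -0.1 0 -0.6 0 0 0 -1; -0.2 -0.2 -0.6 0 0 0 -1; -0.3 -0.4 -0.7 0 0 0 -1; -0.3 -0.6 -0.7 0 0 0 -1; -0.3 -0.8 -0.7 0 0 0 -1' >/dev/null; python3 -m inch '0 -0.2 0 0 0 0 -1; 0 -0.4 0 0 0 0 -1; 0 -0.6 0 0 0 0 -1; 0 -0.8 0 0 0 0 -1; 0 -1 0 0 0 0 -1;0 -1 0 0 0 0 -1;0 -1 0 0 0 0 -1'
python3 - <<'E'
from h import *
measure(); measure('top'); where()
t=cams.get_image('top'); np.savez('top2.npz',**t)
cv2.imwrite('pics/t2.png',cv2.resize(t['img'][:,:,::-1][140:270,180:350],None,fx=4.6,fy=4.6,interpolation=cv2.INTER_CUBIC))
E
```

```text
clock: 32.0
tcp_pos: [0.2919, -0.4914, 0.1847]
orientation: [-0.001, 0.269, 0.963, 0.001]
force: [-0.1, 0.3, -0.3]
grip_width: 0.0871
gripper_force: 0.0
tall red centre 67.7 96.0 r 30.7 n 71 med [65.4 93. ] z 93.9
tall white centre -0.8 100.1 r 29.9 n 78 med [-2.5 98.4] z 94.1
tall blue centre -71.0 96.2 r 28.8 n 75 med [-70.8  94.6] z 94.0
low white centre -3.0 -100.8 r 31.7 n 138 med [  -3.3 -105.6] z 80.7
low white centre -70.6 -103.1 r 31.4 n 143 med [ -72.5 -106.6] z 81.2
tall red centre 66.9 96.0 r 26.4 n 145 med [66.3 95.9] z 93.8
tall white centre -1.2 97.3 r 26.3 n 153 med [-1.2 97.3] z 93.8
tall blue centre -68.5 97.3 r 26.2 n 154 med [-68.2  97.3] z 94.0
low white centre -0.6 -102.7 r 30.4 n 211 med [  -1.3 -102.7] z 80.9
low white centre -69.5 -104.7 r 30.2 n 207 med [ -68.5 -104.3] z 80.5
t 32.1 plate mm [   6.1 -334. ] z 0.1853 F [0.7 0.1 0.5] w 0.0872 gf 0.0 turn/60 [ 0.0005 -0.0008  0.0005] j [-0.75  0.3  -0.13 -0.   -1.15 -1.36]
```

View pics/t2.png

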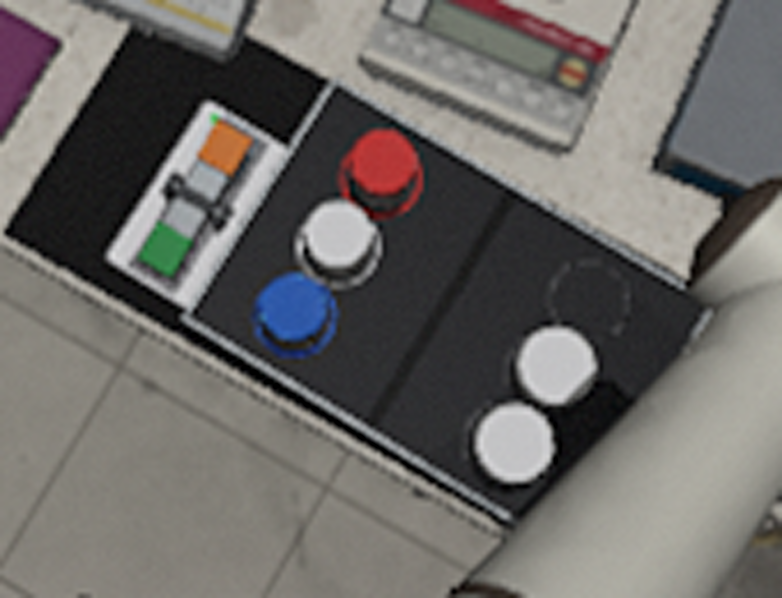

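The top view shows red, white and blue over the rings of their own colour, both low jars at the right, and the bar sunk. The free far circle is centred near (591,297), and the red and white ring centres are at about (383,174) and (339,246). I'll check the frame bias against those.

Run:
```python
from h import *
c=dict(np.load('top2.npz'))
for n,x,y in [('farcircle',591,297),('redring',383,174),('white',339,246),('blue',296,315)]: print(n,(to_plate(pix2world(c,*crop2full(x,y),z=.0255))*1e3).round(1))
```

```text
farcircle [ 70.6 -99.5]
redring [ 71.4 100.6]
white [  0.4 100.6]
blue [-67.1 101.2]
```

All jars are within about 5 mm of their places. Now the orange end.

```bash
python3 -m inch '0 0.1 0 0 0 0 1; 0 0.3 0 0 0 0 1; 0 0.5 0 0 0 0 1; 0 0.7 0 0 0 0 1; 0 0.9 0 0 0 0 1; 0 1 0 0 0 0 1; 0 1 0 0 0 0 1' >/dev/null; python3 -m inch '0 0.2 0 0 0 0 1; 0 0.4 0 0 0 0 1; 0 0.6 0 0 0 0 1; 0 0.8 0 0 0 0 1; -0.03 0.95 0 0 0 0 1; -0.05 1 0 0 0 0 1;-0.05 1 0 0 0 0 1' >/dev/null
python3 - <<'E'
from h import *
c=dict(np.load('top2.npz'))
print((to_plate(pix2world(c,*crop2full(224,147)))*1e3).round(1),pix2world(c,*crop2full(224,147))[2])
where((18,218,60),(18,218,34))
E
```

```text
[ 17.9 220. ] 0.059912396204098384
t 33.55 plate mm [ 18.7 167.1] z 0.1854 F [-0.5  0.6 -0.3] w 0.0005 gf 0.0 turn/60 [-0.0003 -0.0003  0.0031] j [ 0.17  0.29 -0.14  0.   -1.14 -2.28]
(18, 218, 60) shift/0.25 [0.0018 0.2038 0.5013]
(18, 218, 34) shift/0.25 [0.0018 0.2039 0.6053]
```

```bash
python3 -m inch '0 0.12 0 0 0 0 1; 0 0.206 0.05 0 0 0 1; 0 0.206 0.2 0 0 0 1; 0 0.206 0.35 0 0 0 1; 0 0.206 0.48 0 0 0 1; 0 0.206 0.56 0 0 0 1; 0 0.206 0.6 0 0 0 1; 0 0.206 0.6 0 0 0 1'; python3 -m inch '0 0 0.015 0 0 0 1; 0 0 0.03 0 0 0 1; 0 0 0.045 0 0 0 1; 0 0 0.06 0 0 0 1; 0 0 0.07 0 0 0 1; 0 0 0.07 0 0 0 1'
```

```text
clock: 34.35
tcp_pos: [0.5864, -0.0252, 0.034]
orientation: [-0.002, 0.268, 0.964, -0.001]
force: [-0.7, 0.0, -0.5]
grip_width: 0.0005
gripper_force: 0.0
clock: 34.95
tcp_pos: [0.5864, -0.0244, 0.0171]
orientation: [-0.002, 0.268, 0.964, -0.0]
force: [0.5, -0.0, -0.3]
grip_width: 0.0005
gripper_force: 0.0
```

```bash
python3 -m inch '0 0 0.01 0 0 0 1; 0 0 0.02 0 0 0 1; 0 0 0.02 0 0 0 1; 0 0 0.02 0 0 0 1'
```

```text
clock: 35.35
tcp_pos: [0.5874, -0.0244, 0.014]
orientation: [-0.0, 0.267, 0.964, -0.0]
force: [-2.0, 0.9, 7.3]
grip_width: 0.0005
gripper_force: 3.1
```

```bash
python3 -m inch '0 0 0.008 0 0 0 1; 0 0 0.008 0 0 0 1; 0 0 0.008 0 0 0 1'; python3 -m inch '0 0 -0.1 0 0 0 1; 0 0 -0.3 0 0 0 1; 0 0 -0.5 0 0 0 1; 0 0 -0.68 0 0 0 1; 0.05 -0.2 -0.68 0 0 0 1; 0.05 -0.4 -0.68 0 0 0 1; 0.05 -0.6 -0.68 0 0 0 1; 0.05 -0.8 -0.68 0 0 0 1; 0.05 -1 -0.68 0 0 0 1; 0.05 -1 -0.68 0 0 0 1'; python3 -m inch '0 -0.2 0 0 0 0 1; 0 -0.4 0 0 0 0 1; 0 -0.6 0 0 0 0 1; 0 -0.8 0 0 0 0 1; 0 -1 0 0 0 0 1;0 -1 0 0 0 0 1' >/dev/null; python3 -m inch '0 -0.15 0 0 0 0 1; 0 -0.25 0 0 0 0 1; 0 -0.25 0 0 0 0 1;0 -0.25 0 0 0 0 1' >/dev/null
python3 - <<'E'
from h import *
where(); measure('top'); measure()
t=cams.get_image('top')
cv2.imwrite('pics/t3.png',cv2.resize(t['img'][:,:,::-1][140:270,180:350],None,fx=4.6,fy=4.6,interpolation=cv2.INTER_CUBIC))
E
```

```text
clock: 35.65
tcp_pos: [0.5875, -0.0244, 0.0137]
orientation: [-0.0, 0.267, 0.964, -0.0]
force: [-6.1, 1.0, 14.8]
grip_width: 0.0006
gripper_force: 7.0
clock: 36.65
tcp_pos: [0.445, -0.2355, 0.1809]
orientation: [-0.001, 0.27, 0.963, -0.0]
force: [0.4, 0.5, 0.3]
grip_width: 0.0004
gripper_force: 0.0
t 37.65 plate mm [   6.3 -344.8] z 0.1806 F [0.4 0.9 0.5] w 0.0004 gf 0.0 turn/60 [ 0.0008 -0.001   0.    ] j [-0.77  0.31 -0.12 -0.   -1.14 -1.34]
tall red centre 67.1 96.1 r 26.2 n 150 med [67.  95.6] z 93.8
tall white centre -1.2 97.6 r 26.5 n 151 med [-1.7 97.5] z 94.0
tall blue centre -68.6 97.5 r 26.3 n 153 med [-68.8  97.7] z 93.8
low white centre -0.8 -102.7 r 30.3 n 211 med [  -0.6 -102.8] z 80.5
low white centre -69.8 -104.6 r 30.2 n 221 med [ -69.2 -104.5] z 80.7
tall red centre 67.9 97.7 r 27.5 n 71 med [64.7 94.2] z 94.2
tall white centre -1.8 97.3 r 30.4 n 80 med [-3.9 96.3] z 93.9
tall blue centre -69.5 96.5 r 28.0 n 74 med [-70.8  95.2] z 94.2
low white centre -2.0 -100.8 r 32.2 n 142 med [  -3.2 -106.2] z 80.9
low white centre -70.1 -102.7 r 31.7 n 140 med [ -72.5 -105.4] z 80.9
```

View pics/t3.png

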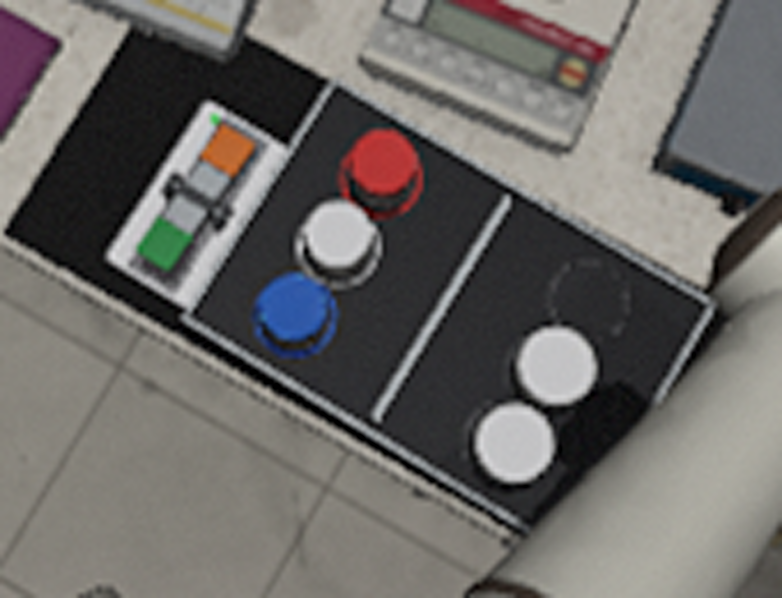

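The bar is up (it runs from (506,200) to (378,415)), the orange end is down, and all jars are where I left them. Handing in.

```bash
python3 -c "
from rig import env
print(env.job_done())"
```

```text
the job is handed in; nothing more can be done
None
```

I handed the job in after about 38 s of robot time (no verdict was returned): the last pictures show each tall jar in the ring of its lid colour, both low jars in grey circles, each about 3–6 mm off centre (limit 9 mm), the rocker orange end down and the stop bar up.

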